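Size a dowel in the brass ring gauge

TASK

Size the wooden dowel that stands on the green pad: starting at the widest ring of the brass gauge, put it upright down each ring in turn until its foot comes out below the brass, and draw it out again, until a ring stops it; press it squarely on the ring that stops it, until the loose brass bar is bedded and then with a steady, gentle push of about 10 N for a second. Then lower it, without dropping it, into the last ring that let it through and leave it standing there with its foot on the wooden base. Never knock or press it on the brass with more than 40 N, and leave the other dowel and everything else where they are.

Things in the scene. Friction and masses are not known exactly. Their poses are not given: they have to be found in the camera images.
- dowel_a_mid (a point): one of two look-alike plain wooden dowels standing upright, 130 mm tall, 28 to 36 mm thick (exact thickness unmarked and different for the two), 55 to 105 g, foot edge chamfered 1.5 mm. Either may be the one on the green pad. This point is its centre, half-way up; z runs along it, up
- dowel_a_foot (a point): centre of the same dowel's underside, 65 mm below its centre; z up along the dowel
- dowel_b_mid (a point): one of two look-alike plain wooden dowels standing upright, 130 mm tall, 28 to 36 mm thick (exact thickness unmarked and different for the two), 55 to 105 g, foot edge chamfered 1.5 mm. Either may be the one on the green pad. This point is its centre, half-way up; z runs along it, up
- dowel_b_foot (a point): centre of the same dowel's underside, 65 mm below its centre; z up along the dowel
- ring_1 (a point): ring 1 of the brass gauge (1 is the widest, 4 the narrowest), bore 36 mm: centre of its upper mouth, 49 to 69 mm above the bench. z is up along the bore. The brass is 12 mm thick with open space below it down to the wooden base. It moves with the brass bar. A dowel that fits has at least 1.4 mm of play across; one that does not lands flat and cannot enter
- ring_2 (a point): ring 2 of the brass gauge (1 is the widest, 4 the narrowest), bore 31 mm: centre of its upper mouth, 49 to 69 mm above the bench. z is up along the bore. The brass is 12 mm thick with open space below it down to the wooden base. It moves with the brass bar. A dowel that fits has at least 1.4 mm of play across; one that does not lands flat and cannot enter
- ring_3 (a point): ring 3 of the brass gauge (1 is the widest, 4 the narrowest), bore 26 mm: centre of its upper mouth, 49 to 69 mm above the bench. z is up along the bore. The brass is 12 mm thick with open space below it down to the wooden base. It moves with the brass bar. A dowel that fits has at least 1.4 mm of play across; one that does not lands flat and cannot enter
- ring_4 (a point): ring 4 of the brass gauge (1 is the widest, 4 the narrowest), bore 21 mm: centre of its upper mouth, 49 to 69 mm above the bench. z is up along the bore. The brass is 12 mm thick with open space below it down to the wooden base. It moves with the brass bar. A dowel that fits has at least 1.4 mm of play across; one that does not lands flat and cannot enter
- bar: level brass bar, 66 x 250 mm, 12 thick, the rings in one row 58 mm apart. Loose on four guide pins at its corners (up to 8 mm proud of it): a push of about 2 N slips it down through dead travel (0 to 14 mm, varies, unknown) until it beds hard on collars. It does not spring back; 12 N upward lifts it. Origin: centre of underside; y along the row to the widest ring
- base_top (a point): centre of the top of the gauge's fixed dark wooden base, 90 x 270 mm, under the bar, 12 to 18 mm above the bench; the dowel's foot ends on it, under its ring, some 30 to 55 mm below the ring's mouth, so the dowel must be gripped in its upper half
- pad_top (a point): centre of the top of the green pad, 90 mm square, 8 mm thick, fixed: the dowel to be sized stands on it
- board_top (a point): centre of the top of the blue-painted square, 90 mm, 8 mm thick, fixed: the other dowel stands on it and stays there
- plane: steel hand plane, 235 x 62 mm, 107 high, heavy; origin at the centre of its sole. To be left alone
- glue: white glue bottle with orange cap, 60 mm across, 170 high, standing; origin at the centre of its underside. To be left alone
- mallet: wooden mallet lying flat, about 240 mm long; origin on its axis. To be left alone
- chisel: hand tool with an orange handle lying flat, about 200 mm long; origin on its axis. To be left alone
- offcut: pale wood offcut, 90 x 45 mm, 22 high; origin at the centre of its underside. To be left alone
- sander: red sanding block, 110 x 55 mm, 30 high; origin at the centre of its underside. To be left alone
- pencils: aluminium can of pencils, 74 mm across, 165 high; origin at the centre of its underside. To be left alone
Things that resemble listed ones, but are neither listed nor needed, are in the scene too. Leave any black, red or white look-alike of the part that bears dowel_b_mid alone.

How it is judged:
By the outcome, as a careful person would: the job done as asked, in the order asked, and still so for the second after the job is handed in, with the robot touching nothing.
It also fails if it takes over 72 s, if anything falls off the work surface, if the arm or the gripper's body presses on something with over 40 N, if the wrist force passes 120 N, or if a joint passes its speed limit or range.

ROBOT

A 6-joint arm with a two-finger parallel gripper is mounted at the origin on the work surface. World frame = base frame: x ahead of the robot, y to its left, z up, the work surface at z = 0. Lengths are in m, angles in rad, forces in N, time in s.
With the tool pointing down it reaches from about 0.35 to 0.975 m from the base axis. Payload 4.9 kg.
Tool frame: the origin (TCP) lies midway between the tips of the shut fingers; the grasp point (between the pads) lies 19 mm behind it; x points along the fingers, y is the direction in which the jaws open and shut, and the axes are right-handed (so a half turn about x gives the same grasp; the last joint's range is limited). The gripper opens to 85 mm and grips with 20 to 120 N. Pads are 22 mm wide; open, the fingers measure 114 mm over their backs; the gripper's body (76 mm by 85 mm) begins 54 mm behind the grasp point. The pads swing forward as they close: fully open they stand 13 mm farther back than shut.
Start: joints at [1.034, 0.053, 1.613, -0, 1.476, -0.119], TCP at [0.254, 0.571, 0.231] pointing down, gripper open.
Joint ranges: [-3.01, 3.01], [-1.01, 2.22], [0.06, 2.58], [-1.02, 4.17], [0.09, 2.62], [-3.14, 3.14]. Speed limits (rad/s): [2.57, 2.57, 3.14, 3.14, 3.14, 3.14].

INTERFACE

Orientations are given as a rotation vector (axis times angle).
In Python, from station import ctrl gives the robot as it stands.
- The arm moves only by the shell command python3 -m handwheel 'ROWS' [FORCE]. ROWS is JSON, a list of rows, each a list of 3 entries, a list of its own where there are three numbers: the finger opening in m, from 0 to 0.0854, then the shift along the tool's x, y, z in m, then the turn, a rotation vector about the tool's x, y, z in degrees. In form: [[claw, [dx, dy, dz], [ax, ay, az]], ...]. A call has 1 to 10 rows; each row shifts and turns the commanded pose from where the row before left it, along the tool's axes as they then stand; what a row does not reach is not made up. A row lasts 1/12 s, in which the tool goes at most 41.7 mm and 7.16 degrees, less where a joint would pass 70% of its speed; a pose out of reach is approached as far as the arm can. A call with a gripper value outside its range is refused whole. The fingers move at their own pace and stop on an object; FORCE is the grip in N (left out, the last holds). Time passes only in rows, so rows that do not move let the fingers close. It gives the time, the measured TCP pose, the force and the opening at its end, in the units of the state.
- ctrl.get_obs(): the state, without advancing time (a new reading comes with each control period).
- ctrl.get_image(name): name is "scene" or "top"; returns the picture (384x512x3 uint8, red, green, blue); there is no depth.
- ctrl.camera_params(name): a dict with "vertical_fov" (degrees; the focal length in pixels is half the picture's height over the tangent of half this angle, whatever the lens; pixels are square), "cx", "cy" (the principal point, pixels), "rvec" (rotation vector, rad) and "tvec" (3), from world to camera coordinates, as OpenCV has them. Camera axes: x right, y down, z forward; pixel columns grow to the right and rows downward; lengths in m; the calibration is good to about 2 mm. A picture is of the moment at which its call begins. camera_params takes no time and is no camera call.
- ctrl.finish_job(): hands the job in, once; it reports no verdict.
Trained networks look in the newest picture that a camera, given by its name, has taken for a name from the list of things; names that differ only in an ending like _2 or _b are one class to them, and where a whole thing is asked for, a point or a joint stands for the part that bears it (a point fixed in the world has none). Each returns a list of dicts, best first, with "score" (0 to 1); they miss things now and then, are a little off and sometimes report something else, mostly with a low value. They report only what shows in the picture. A call takes as long as a camera call. They do not tell look-alikes from the thing itself.
- ctrl.look_for(thing, camera): "box" ([centre column, centre row, width, height] in pixels, round what is visible of it).
- ctrl.silhouettes(thing, camera): "mask" (384x512 bool, what is visible of it) and "box" ([centre column, centre row, width, height] in pixels, round what is visible of it).
- ctrl.tip_of(thing, camera): "centre" ([row, column] in pixels: a listed point, or the origin of a listed thing).
The state is a dict: "t": time; "q": joint angles; "dq": joint speeds; "effort": joint torques, N m; "tool_pos": TCP position; "tool_rot": TCP orientation; "contact_force": force on the tool from outside, world axes, zero at the start; "wrist_torque": the same for the moment, N m; "opening": finger opening in m.
Only numpy, scipy, OpenCV 4.12 (cv2) and the standard library are available. Lean on these libraries where they do the work, as an engineer would, in place of code of your own. Each camera call takes 0.05 s, during which the arm holds its last target.

## Working session

There is one attempt and no reset: what is moved stays moved. The work goes in short steps, Python scripts to look and compute and a shell command to move; the robot and the scene stay as the last step left them, time stands still between calls to the robot, and variables do not carry over. Pictures are saved under pics/ and viewed, and the job is handed in when it is done.

```bash
mkdir -p pics; ls; python3 - <<'E'
from station import ctrl
import cv2,numpy as np
o=ctrl.get_obs()
for k,v in o.items(): print(k,np.round(v,4))
for n in("scene","top"):
    im=ctrl.get_image(n); cv2.imwrite(f"pics/{n}0.png",cv2.resize(im[:,:,::-1],(800,600),interpolation=cv2.INTER_CUBIC)); np.save(f"pics/{n}0.npy",im)
    print(n,ctrl.camera_params(n))
E
```

```text
pics
t 0.0
q [ 1.034   0.0533  1.6143 -0.      1.476  -0.119 ]
dq [ 0.0008  0.0016 -0.0006 -0.001  -0.0005 -0.0011]
effort [ 2.00000e-04 -3.93712e+01 -3.70162e+01 -1.00000e-04  7.10000e-03
  0.00000e+00]
tool_pos [0.2533 0.5707 0.2301]
tool_rot [ 0.3262  1.5465 -0.3292]
contact_force [-0.5099  1.1396  0.4829]
wrist_torque [0.0133 0.0233 0.0235]
opening 0.0853
scene {'vertical_fov': 57.840220894467315, 'cx': 255.05013610467893, 'cy': 187.55524969285867, 'rvec': array([ 0.84191576,  2.73474079, -0.84877431]), 'tvec': array([ 0.46080264, -0.20754145,  1.11146742])}
top {'vertical_fov': 49.438465163625125, 'cx': 261.9687501627098, 'cy': 200.41716276101315, 'rvec': array([ 2.16777651, -2.12931484,  0.148601  ]), 'tvec': array([-0.02834155,  0.55898304,  1.30382583])}
```

View pics/scene0.png

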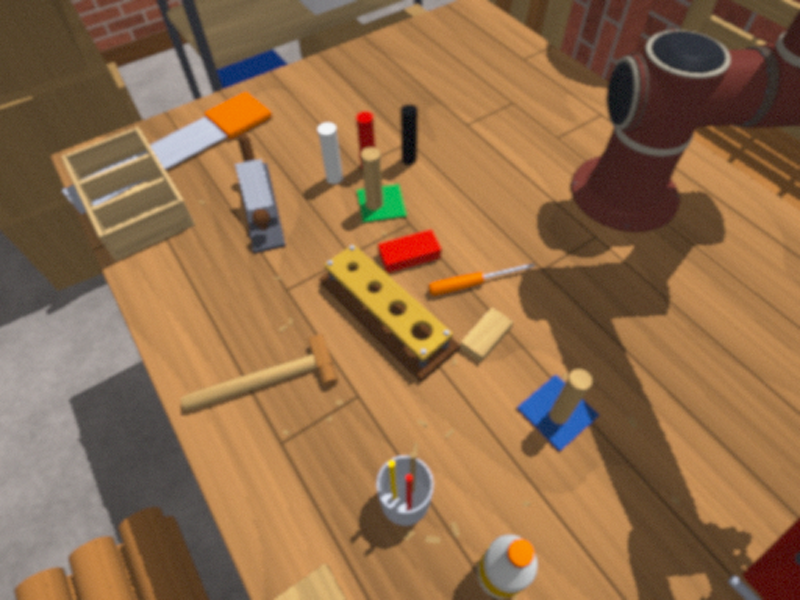

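View pics/top0.png

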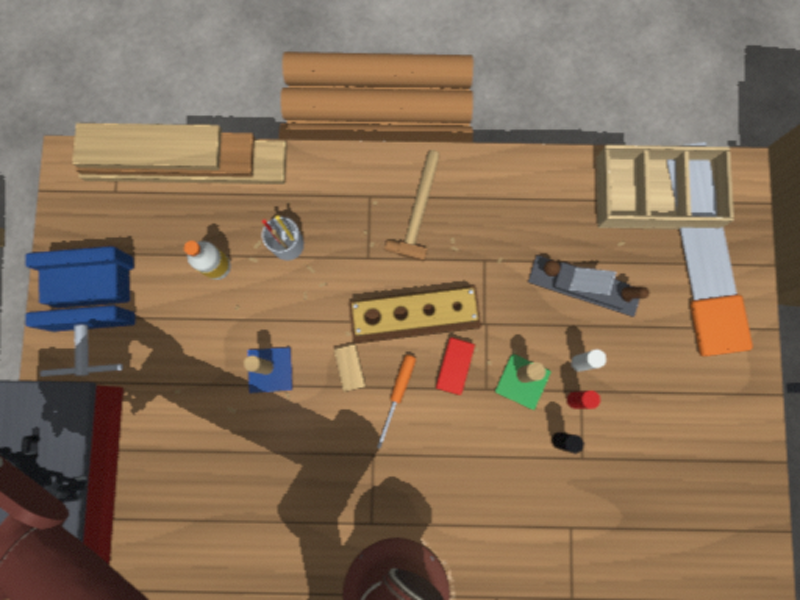

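The two plain dowels are at top-view 800-px (533,372) on the green pad and (258,365) on the blue one. White, red and black look-alikes stand at (590,360), (585,400) and (567,442). The gauge is at (415,310), with its widest ring to the left. Next I'll measure them.

```bash
cat > h.py <<'E'
from station import ctrl
import cv2,numpy as np
from scipy.spatial.transform import Rotation as R
def cam(n):
    p=ctrl.camera_params(n); f=192/np.tan(np.radians(p['vertical_fov'])/2)
    K=np.array([[f,0,p['cx']],[0,f,p['cy']],[0,0,1]]); Rm=cv2.Rodrigues(np.array(p['rvec']))[0]
    return K,Rm,np.array(p['tvec'])
def proj(n,X):
    K,Rm,t=cam(n); c=K@(Rm@np.atleast_2d(X).T+t[:,None]); return (c[:2]/c[2]).T
def ray(n,uv):
    K,Rm,t=cam(n); d=Rm.T@np.linalg.solve(K,[uv[0],uv[1],1]); return -Rm.T@t,d/np.linalg.norm(d)
def plane(n,uv,z):
    o,d=ray(n,uv); return o+d*(z-o[2])/d[2]
def tri(a,b):
    o1,d1=ray('scene',a);o2,d2=ray('top',b)
    s=np.linalg.lstsq(np.c_[d1,-d2],o2-o1,rcond=None)[0]
    p,q=o1+s[0]*d1,o2+s[1]*d2
    return (p+q)/2,np.linalg.norm(p-q)
E
python3 - <<'E'
from h import *
for n in('scene','top'): ctrl.get_image(n)
for th in ['dowel_a_mid','dowel_b_mid','dowel_a_foot','ring_1','ring_2','ring_3','ring_4','bar','base_top','pad_top','board_top']:
    r={n:ctrl.tip_of(th,n) for n in('scene','top')}
    for n in r: print(th,n,[(np.round(x['centre'][::-1],1).tolist(),round(x['score'],2)) for x in r[n][:6]])
    if r['scene'] and r['top']:
        p,e=tri(r['scene'][0]['centre'][::-1],r['top'][0]['centre'][::-1]); print('   ',p.round(4),round(e,4))
print(ctrl.get_obs()['t'])
E
```

```text
dowel_a_mid scene [([362.7, 254.9], 0.75), ([167.5, 242.9], 0.73), ([224.7, 168.5], 0.45)]
dowel_a_mid top [([165.8, 231.8], 0.59)]
    [0.4504 0.2784 0.0751] 0.0012
dowel_b_mid scene [([259.8, 86.4], 0.89), ([232.5, 89.9], 0.83), ([210.3, 98.4], 0.68), ([235.7, 116.1], 0.61)]
dowel_b_mid top [([363.6, 282.5], 0.76), ([338.2, 237.8], 0.65), ([375.3, 228.4], 0.64), ([369.9, 253.5], 0.5)]
    [ 0.3077 -0.3366  0.0626] 0.0027
dowel_a_foot scene [([353.9, 264.1], 0.57)]
dowel_a_foot top [([170.8, 235.2], 0.56)]
    [0.4465 0.2744 0.0042] 0.0074
ring_1 scene [([269.0, 211.7], 0.94), ([239.0, 186.2], 0.89), ([223.2, 169.9], 0.62), ([258.4, 198.6], 0.6), ([309.1, 216.7], 0.28)]
ring_1 top [([290.0, 193.8], 0.76), ([254.8, 199.0], 0.68), ([240.2, 203.7], 0.6), ([275.3, 201.5], 0.56)]
    [ 0.552  -0.0575 -0.0619] 0.1462
ring_2 scene [([269.0, 211.7], 0.94), ([239.0, 186.2], 0.89), ([223.2, 169.9], 0.62), ([258.4, 198.6], 0.6), ([309.1, 216.7], 0.28)]
ring_2 top [([290.0, 193.8], 0.76), ([254.8, 199.0], 0.68), ([240.2, 203.7], 0.6), ([275.3, 201.5], 0.56)]
    [ 0.552  -0.0575 -0.0619] 0.1462
[... 400 characters left out ...]
7], 0.28)]
ring_4 top [([290.0, 193.8], 0.76), ([254.8, 199.0], 0.68), ([240.2, 203.7], 0.6), ([275.3, 201.5], 0.56)]
    [ 0.552  -0.0575 -0.0619] 0.1462
bar scene [([246.8, 192.0], 0.92), ([238.8, 117.3], 0.48)]
bar top [([264.1, 202.7], 0.96)]
    [ 0.5561 -0.0285  0.0384] 0.01
base_top scene [([249.0, 195.1], 0.92)]
base_top top [([266.0, 201.6], 0.95)]
    [ 0.5566 -0.0303  0.023 ] 0.0037
pad_top scene [([240.6, 130.3], 0.58)]
pad_top top [([333.5, 246.2], 0.85)]
    [ 0.4253 -0.2609 -0.0063] 0.0175
board_top scene [([356.8, 262.6], 0.96)]
board_top top [([174.2, 237.7], 0.67), ([136.2, 168.0], 0.4), ([372.7, 180.4], 0.3), ([267.3, 200.3], 0.15)]
    [ 0.436   0.2696 -0.0075] 0.0029
1.3
```

```bash
python3 - <<'E'
from h import *
for n,(u0,v0,w,h) in {'scene':(195,150,105,95),'top':(215,175,100,50)}.items():
    im=np.load(f'pics/{n}0.npy')[v0:v0+h,u0:u0+w,::-1]
    s=min(800/w,600/h); s=int(s)
    cv2.imwrite(f'pics/bar_{n}.png',cv2.resize(im,None,fx=s,fy=s,interpolation=cv2.INTER_CUBIC)); print(n,s)
for n,(u0,v0,w,h) in {'scene':(195,60,80,90),'top':(310,215,90,80)}.items():
    im=np.load(f'pics/{n}0.npy')[v0:v0+h,u0:u0+w,::-1]
    s=6
    cv2.imwrite(f'pics/dow_{n}.png',cv2.resize(im,None,fx=s,fy=s,interpolation=cv2.INTER_CUBIC)); print(n,s)
E
```

```text
scene 6
top 8
scene 6
top 6
```

View pics/bar_scene.png

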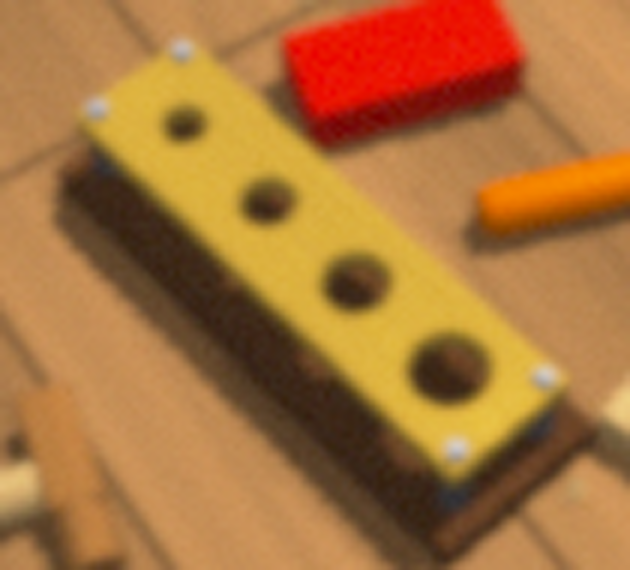

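View pics/bar_top.png

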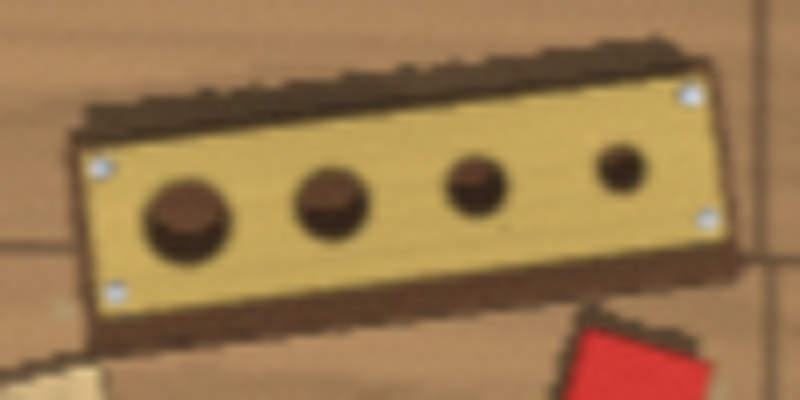

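View pics/dow_scene.png

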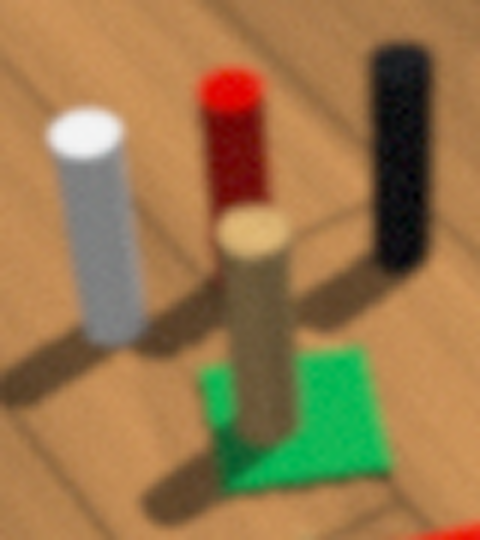

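View pics/dow_top.png

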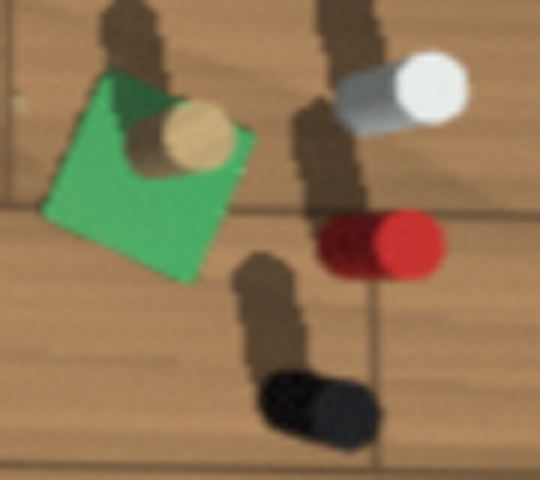

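The crops confirm the plain pale dowel on the green pad: its top is at scene native (237,98) and top native (343,238). The look-alikes are clearly coloured. Next I'll fit the gauge and dowel geometry from the contours.

```bash
cat > fit.py <<'E'
from h import *
from scipy.optimize import least_squares
def holes(n,im,box,k=4):
    u0,v0,w,h=box
    c=cv2.resize(im[v0:v0+h,u0:u0+w],None,fx=k,fy=k,interpolation=cv2.INTER_CUBIC)
    hsv=cv2.cvtColor(c,cv2.COLOR_RGB2HSV)
    m=cv2.inRange(hsv,(19,110,110),(32,255,255))
    cs,hi=cv2.findContours(m,cv2.RETR_CCOMP,cv2.CHAIN_APPROX_NONE)
    i=max((i for i in range(len(cs)) if hi[0][i][3]<0),key=lambda i:cv2.contourArea(cs[i]))
    out=[]
    for j in range(len(cs)):
        if hi[0][j][3]==i and cv2.contourArea(cs[j])>4*k*k:
            M=cv2.moments(cs[j]); e=[M['m10']/M['m00'],M['m01']/M['m00']]
            out.append((cv2.contourArea(cs[j])/k/k,[(e[0]+.5)/k-.5+u0,(e[1]+.5)/k-.5+v0]))
    out.sort(key=lambda a:-a[0])
    outer=(cs[i][:,0]+.5)/k-.5+[u0,v0]
    return out,outer
B={'scene':(195,145,110,100),'top':(215,175,100,50)}
def ringpos(p):
    x,y,z,a=p; d=np.array([np.cos(a),np.sin(a),0]) # towards widest
    return np.array([[x,y,z]+d*s for s in (.087,.029,-.029,-.087)])
E
python3 - <<'E'
from fit import *
H={}
for n in B:
    o,outer=holes(n,np.load(f'pics/{n}0.npy'),B[n]); H[n]=np.array([x[1] for x in o[:4]]); print(n,[(round(a,1),np.round(b,1).tolist()) for a,b in o])
    r=cv2.minAreaRect(outer.astype(np.float32)); print(r)
def res(p,ns):
    return np.concatenate([(proj(n,ringpos(p))-H[n]).ravel() for n in ns])
for ns in (['scene','top'],['scene'],['top']):
    f=least_squares(res,[.55,-.03,.06,1.5],args=(ns,)); print(ns,f.x.round(4),np.abs(f.fun).max().round(2)); print(f.fun.reshape(-1,2).round(2).tolist())
    print(ringpos(f.x).round(4).tolist())
E
```

```text
scene [(96.1, [269.3, 211.5]), (61.0, [253.9, 197.1]), (34.3, [239.2, 183.6]), (15.1, [270.6, 224.4]), (14.8, [225.2, 170.7])]
((247.81944274902344, 192.17547607421875), (91.26392364501953, 26.811765670776367), 42.978633880615234)
top [(87.2, [237.9, 202.4]), (63.4, [256.1, 200.1]), (44.3, [274.1, 197.9]), (26.1, [292.2, 195.7]), (13.6, [301.0, 186.3]), (12.8, [227.1, 195.5]), (12.7, [228.9, 211.1]), (12.3, [303.1, 201.9])]
((265.073486328125, 199.00814819335938), (21.705490112304688, 79.72523498535156), 82.97721099853516)
['scene', 'top'] [ 0.5509 -0.0219 -0.0181  1.6683] 39.85
[[3.39, 13.78], [4.95, 13.87], [6.45, 13.84], [-37.44, -39.85], [-0.84, 4.98], [-1.71, 5.85], [-2.48, 6.77], [-3.36, 7.62]]
[[0.5424, 0.0647, -0.0181], [0.5481, 0.007, -0.0181], [0.5537, -0.0508, -0.0181], [0.5593, -0.1085, -0.0181]]
['scene'] [-0.9999 -2.3403 -4.5759  3.7905] 21.86
[[-9.52, -11.25], [4.91, 5.72], [18.53, 21.86], [-13.91, -16.33]]
[[-1.0692, -2.3929, -4.5759], [-1.023, -2.3578, -4.5759], [-0.9768, -2.3228, -4.5759], [-0.9306, -2.2877, -4.5759]]
['top'] [ 0.5619 -0.0282  0.0548  1.7136] 0.04
[[0.0, 0.0], [-0.02, -0.01], [0.04, 0.02], [-0.02, -0.01]]
[[0.5495, 0.0579, 0.0548], [0.5578, 0.0005, 0.0548], [0.566, -0.0569, 0.0548], [0.5743, -0.1143, 0.0548]]
```

```bash
cat >> fit.py <<'E'
def gauge(ims,z0=.06):
    H={}
    for n in B:
        o,_=holes(n,ims[n],B[n]); pts=[np.array(x[1]) for x in o]
        # order by proximity to nominal guess
        g=proj(n,ringpos([.5619,-.0282,.0548,1.7136])); H[n]=np.array([min(pts,key=lambda q:np.linalg.norm(q-gg)) for gg in g])
    def res(p,ns): return np.concatenate([(proj(n,ringpos(p))-H[n]).ravel() for n in ns])
    out={}
    for ns in (['scene','top'],['scene'],['top']):
        f=least_squares(res,[.56,-.03,z0,1.7],args=(ns,)); out['+'.join(ns)]=(f.x,f.fun)
    return out
def cylfit(masks,rest):
    # masks: dict n-> outline; fit cylinder x,y,radius given foot z=rest
    pass
E
python3 - <<'E'
from fit import *
ims={n:np.load(f'pics/{n}0.npy') for n in B}
for k,(x,f) in gauge(ims).items(): print(k,x.round(4),f.reshape(-1,2).round(2).tolist())
# pad corner fits and dowel top
for n in B: ctrl.get_image(n)
for n in B:
    for s in ctrl.silhouettes('dowel_b_mid',n): print(n,np.round(s['box'],1),round(s['score'],2),s['mask'].sum())
    for s in ctrl.silhouettes('pad_top',n)[:2]: print(' pad',n,np.round(s['box'],1),round(s['score'],2),s['mask'].sum())
E
```

```text
scene+top [ 0.5624 -0.0284  0.0532  1.7137] [[0.04, -0.13], [0.03, -0.0], [0.06, 0.03], [0.23, 0.11], [0.09, -0.09], [0.05, -0.1], [0.08, -0.07], [0.0, -0.1]]
scene [ 0.5638 -0.0264  0.0569  1.7131] [[0.04, -0.01], [-0.03, 0.03], [-0.06, -0.02], [0.05, 0.0]]
top [ 0.5619 -0.0282  0.0548  1.7136] [[0.0, 0.0], [-0.02, -0.01], [0.04, 0.02], [-0.02, -0.01]]
scene [239.9 114.3  13.9  37.7] 0.86 390
scene [233.6  84.9  11.3  28. ] 0.86 258
scene [210.9  99.3  15.1  38.7] 0.69 409
scene [248.9 193.8  82.   73.7] 0.3 1965
 pad scene [242.4 131.2  29.2  21.6] 0.7 473
 pad scene [357.5 265.4  52.2  49. ] 0.53 1072
top [374.2 255.8  22.6  11.9] 0.77 212
top [377.7 229.9  25.4  11.4] 0.76 194
top [338.4 239.9  17.1  13.1] 0.7 190
top [362.8 283.7  19.4  14.2] 0.5 235
 pad top [335.4 243.3  36.4  31.7] 0.9 563
```

```bash
python3 - <<'E'
from fit import *
from scipy.optimize import minimize
p,e=tri([236.9,97.9],[342.6,237.4]); print(p.round(4),e)
for n,uv in(('scene',[236.9,97.9]),('top',[342.6,237.4])): print(plane(n,uv,.138).round(4))
# silhouette fit
S={}
for n,c in(('scene',(239.9,114.3)),('top',(338.4,239.9))):
    l=ctrl.silhouettes('dowel_b_mid',n); S[n]=min(l,key=lambda s:np.hypot(s['box'][0]-c[0],s['box'][1]-c[1]))['mask']
k=8
def rend(n,x,y,D,z0=.008,h=.13):
    a=np.linspace(0,2*np.pi,60); P=np.array([[x+D/2*np.cos(t),y+D/2*np.sin(t),z] for z in(z0,z0+h) for t in a])
    uv=proj(n,P); hull=cv2.convexHull(((uv+.5)*16*k-8).astype(np.int32).reshape(-1,1,2))
    m=np.zeros((384*k//1,512*k),np.uint8); cv2.fillPoly(m,[hull],255,shift=4) if False else cv2.fillConvexPoly(m,hull,255,shift=4)
    return cv2.resize(m,(512,384),interpolation=cv2.INTER_AREA)/255.
def cost(v,ns): return sum(np.abs(rend(n,v[0],v[1],v[2])-S[n]).sum() for n in ns)
for ns in (['scene','top'],['scene'],['top']):
    f=minimize(cost,[p[0],p[1],.032],args=(ns,),method='Nelder-Mead',options=dict(initial_simplex=[[p[0],p[1],.032],[p[0]+.004,p[1],.032],[p[0],p[1]+.004,.032],[p[0],p[1],.035]],maxiter=60)); print(ns,f.x.round(4),f.fun,S[ns[0]].sum())
E
```

```text
[ 0.4404 -0.2582  0.1381] 0.001275384047933351
[ 0.4408 -0.2588  0.138 ]
[ 0.4399 -0.2578  0.138 ]
['scene', 'top'] [ 0.4403 -0.2578  0.0315] 65.62352941176471 390
['scene'] [ 0.4403 -0.258   0.0304] 35.803921568627445 390
['top'] [ 0.44   -0.2574  0.0344] 15.349019607843138 190
```

```bash
cat >> h.py <<'E'
def st():
    o=ctrl.get_obs(); return o,R.from_rotvec(o['tool_rot'])
def to(target,rows=True):
    """tool-axis shift (mm) from measured TCP to target, current orientation"""
    o,r=st(); d=r.inv().apply(np.array(target)-o['tool_pos']); return (d*1000).round(1)
def rep():
    o,r=st(); print('t',round(o['t'],2),'tcp',np.round(o['tool_pos'],4),'F',np.round(o['contact_force'],1),'T',np.round(o['wrist_torque'],2),'open',round(o['opening'],4)); print('axes',r.as_matrix().T.round(3).tolist(),'q',np.round(o['q'],2))
E
python3 -c "
from h import *
rep(); print(to([.44,-.258,.23]))"
```

```text
t 1.7 tcp [0.2536 0.5712 0.2313] F [-0.1  0.3 -0.1] T [-0.04 -0.    0.05] open 0.0852
axes [[0.0, -0.0, -1.0], [0.406, 0.914, -0.0], [0.914, -0.406, 0.0]] q [ 1.03  0.05  1.61 -0.    1.48 -0.12]
[   1.3 -682.3  506.8]
```

```bash
python3 -m handwheel '[[0.0854,[-0.002,0,0],[7.1,0,0]],[0.0854,[-0.002,0,0],[7.1,0,0]],[0.0854,[-0.002,0,0],[7.1,0,0]],[0.0854,[-0.002,0,0],[7.1,0,0]],[0.0854,[-0.002,0,0],[7.1,0,0]],[0.0854,[-0.002,0,0],[7.1,0,0]],[0.0854,[-0.002,0,0],[7.1,0,0]],[0.0854,[-0.002,0,0],[7.1,0,0]],[0.0854,[-0.002,0,0],[7.1,0,0]],[0.0854,[-0.002,0,0],[2.1,0,0]]]'; python3 -c "
from h import *
rep(); print(to([.52,.2,.25]))"
```

```text
t: 2.53
tool_pos: [0.2536, 0.5712, 0.2514]
tool_rot: [1.212, 1.207, -1.212]
contact_force: [0.1, 0.4, -0.2]
opening: 0.0856
t 2.53 tcp [0.2536 0.5712 0.2514] F [ 0.1  0.4 -0.2] T [-0.04  0.02 -0.03] open 0.0856
axes [[-0.0, -0.0, -1.0], [1.0, -0.004, -0.0], [-0.004, -1.0, 0.0]] q [ 1.03  0.04  1.59 -0.    1.51  1.04]
[  1.4 267.8 370.2]
```

```bash
python3 -m handwheel '[[0.0854,[0,0.026,0.032],[0,0,0]],[0.0854,[0,0.026,0.032],[0,0,0]],[0.0854,[0,0.026,0.032],[0,0,0]],[0.0854,[0,0.026,0.032],[0,0,0]],[0.0854,[0,0.026,0.032],[0,0,0]],[0.0854,[0,0.026,0.032],[0,0,0]],[0.0854,[0,0.026,0.032],[0,0,0]],[0.0854,[0,0.026,0.032],[0,0,0]],[0.0854,[0,0.026,0.032],[0,0,0]],[0.0854,[0,0.01,0.04],[0,0,0]]]' && python3 -m handwheel '[[0.0854,[0,0,0.041],[0,0,0]],[0.0854,[0,0,0.041],[0,0,0]],[0.0854,[0,0,0.041],[0,0,0]],[0.0854,[0,0,0.041],[0,0,0]],[0.0854,[0,0,0.041],[0,0,0]],[0.0854,[0,-0.008,0.04],[0,0,0]],[0.0854,[0,-0.015,0.038],[0,0,0]],[0.0854,[0,-0.015,0.038],[0,0,0]],[0.0854,[0,-0.015,0.038],[0,0,0]],[0.0854,[0,0,0],[0,0,0]]]'; python3 -c "
from h import *
rep(); print(to([.4403,-.258,.25]))"
```

```text
t: 3.37
tool_pos: [0.5001, 0.242, 0.2515]
tool_rot: [1.21, 1.209, -1.207]
contact_force: [1.2, -0.6, -0.3]
opening: 0.0858
t: 4.2
tool_pos: [0.4433, -0.1211, 0.2516]
tool_rot: [1.212, 1.204, -1.216]
contact_force: [0.1, -0.4, -0.3]
opening: 0.085
t 4.2 tcp [ 0.4433 -0.1211  0.2516] F [ 0.1 -0.4 -0.3] T [0.01 0.02 0.02] open 0.085
axes [[-0.0, -0.003, -1.0], [1.0, -0.007, -0.0], [-0.007, -1.0, 0.003]] q [-0.43 -0.37  1.96 -0.    1.56 -0.42]
[  2.  -2. 137.]
```

```bash
python3 -m handwheel '[[0.0854,[0,0,0.034],[0.3,0,0]],[0.0854,[0,0,0.034],[0,0,0]],[0.0854,[0,0,0.034],[0,0,0]],[0.0854,[0,-0.002,0.033],[0,0,0]],[0.0854,[0,0,0.001],[0,0,0]],[0.0854,[0.03,0,0],[0,0,0]],[0.0854,[0.03,0,0],[0,0,0]],[0.0854,[0,0,0],[0,0,0]]]'; python3 - <<'E'
from h import *
rep(); print(to([.4403,-.258,.09]))
for n in('scene','top'): 
    im=ctrl.get_image(n); cv2.imwrite(f'pics/{n}1.png',cv2.resize(im[40:180,170:360] if n=='scene' else im[180:320,250:440],None,fx=4,fy=4,interpolation=cv2.INTER_CUBIC)[:,:,::-1])
E
```

```text
t: 4.87
tool_pos: [0.4402, -0.2488, 0.1848]
tool_rot: [1.213, 1.219, -1.215]
contact_force: [-1.2, 1.0, -1.9]
opening: 0.0853
t 4.87 tcp [ 0.4402 -0.2488  0.1848] F [-1.2  1.  -1.9] T [0.04 0.04 0.04] open 0.0853
axes [[-0.009, 0.007, -1.0], [1.0, -0.004, -0.009], [-0.004, -1.0, -0.007]] q [-0.66 -0.2   1.93  0.    1.42 -0.66]
[94.7  1.   9.8]
```

View pics/scene1.png

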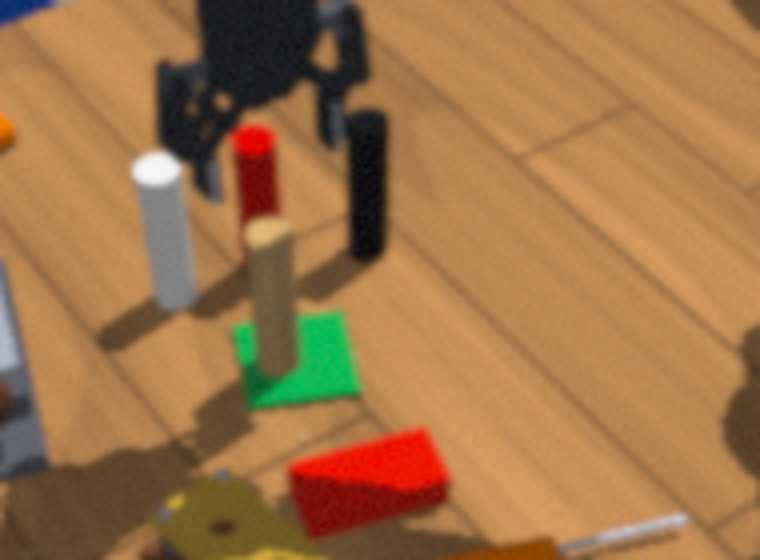

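View pics/top1.png

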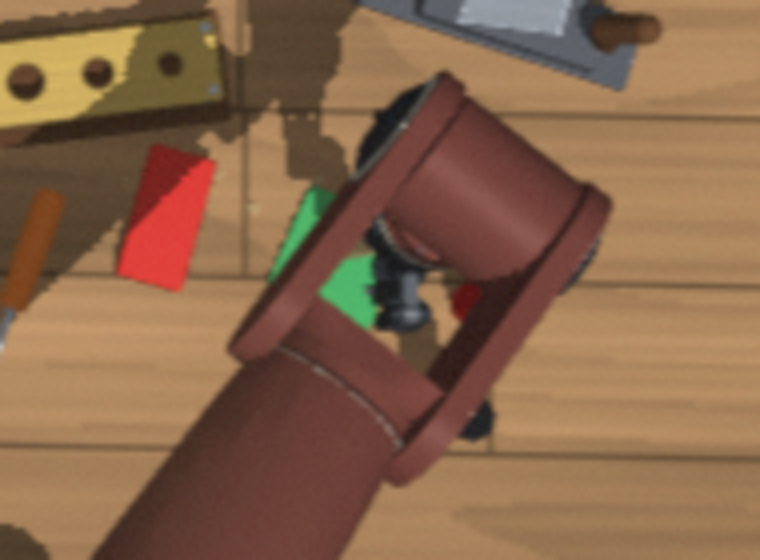

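```bash
python3 -m handwheel '[[0.0854,[0,0,0],[0,0,0]],[0.0854,[0,0,0],[0,0,0]]]'; python3 - <<'E'
from h import *
rep(); print(to([.4403,-.258,.09]))
print(proj('scene',[[.4402,-.2488,.1848],[.4403,-.258,.185]]))
E
```

```text
t: 5.13
tool_pos: [0.4441, -0.252, 0.1939]
tool_rot: [1.212, 1.203, -1.211]
contact_force: [0.5, -0.7, -0.1]
opening: 0.0855
t 5.13 tcp [ 0.4441 -0.252   0.1939] F [ 0.5 -0.7 -0.1] T [ 0.04  0.03 -0.02] open 0.0855
axes [[0.003, -0.002, -1.0], [1.0, -0.004, 0.003], [-0.004, -1.0, 0.002]] q [-0.66 -0.2   1.92  0.    1.42 -0.66]
[103.9  -4.1   5.8]
[[238.01393992  86.51099866]
 [236.17354657  84.63273863]]
```

```bash
for i in 1 2 3; do python3 -m handwheel '[[0.0854,[0,0,0],[0,0,0]]]'|sed -n 1,3p; done
```

```text
t: 5.22
tool_pos: [0.444, -0.252, 0.1936]
tool_rot: [1.212, 1.204, -1.211]
t: 5.3
tool_pos: [0.4437, -0.2519, 0.193]
tool_rot: [1.212, 1.205, -1.211]
t: 5.38
tool_pos: [0.4434, -0.2518, 0.1924]
tool_rot: [1.212, 1.206, -1.212]
```

```bash
python3 -m handwheel '[[0.0854,[0,-0.001,0.006],[0,0,0]],[0.0854,[0.02,0,0],[0,0,0]],[0.0854,[0.02,0,0],[0,0,0]],[0.0854,[0,0,0],[0,0,0]],[0.0854,[0,0,0],[0,0,0]],[0.0854,[0,0,0],[0,0,0]]]';  python3 -m handwheel '[[0.0854,[0,0,0],[0,0,0]],[0.0854,[0,0,0],[0,0,0]],[0.0854,[0,0,0],[0,0,0]]]'; python3 - <<'E'
from h import *
rep(); print(to([.4403,-.258,.09]))
E
```

```text
t: 5.88
tool_pos: [0.4422, -0.258, 0.1522]
tool_rot: [1.212, 1.206, -1.212]
contact_force: [-0.1, 1.1, 0.4]
opening: 0.0856
t: 6.13
tool_pos: [0.4424, -0.258, 0.1525]
tool_rot: [1.212, 1.205, -1.212]
contact_force: [-0.7, -0.3, 1.0]
opening: 0.0855
t 6.13 tcp [ 0.4424 -0.258   0.1525] F [-0.7 -0.3  1. ] T [-0.02 -0.05 -0.  ] open 0.0855
axes [[0.001, -0.001, -1.0], [1.0, -0.004, 0.001], [-0.004, -1.0, 0.001]] q [-0.67 -0.16  1.95 -0.    1.35 -0.67]
[62.5 -2.2 -0.1]
```

```bash
python3 -m handwheel '[[0.0854,[0.02,-0.002,0],[0,0,0]],[0.0854,[0.02,0,0],[0,0,0]],[0.0854,[0.015,0,0],[0,0,0]],[0.0854,[0.007,0,0],[0,0,0]],[0.0854,[0,0,0],[0,0,0]],[0.0854,[0,0,0],[0,0,0]],[0.0854,[0,0,0],[0,0,0]]]';  python3 - <<'E'
from h import *
rep(); print(to([.4403,-.258,.09]))
im=ctrl.get_image('scene'); cv2.imwrite('pics/scene2.png',cv2.resize(im[40:180,170:360],None,fx=4,fy=4,interpolation=cv2.INTER_CUBIC)[:,:,::-1])
E
```

```text
t: 6.72
tool_pos: [0.4407, -0.2581, 0.0907]
tool_rot: [1.212, 1.205, -1.212]
contact_force: [-0.1, 0.4, 0.1]
opening: 0.0855
t 6.72 tcp [ 0.4407 -0.2581  0.0907] F [-0.1  0.4  0.1] T [-0.04  0.01  0.01] open 0.0855
axes [[0.002, -0.001, -1.0], [1.0, -0.004, 0.002], [-0.004, -1.0, 0.001]] q [-0.68 -0.09  2.    0.    1.23 -0.67]
[ 0.7 -0.4 -0.1]
```

View pics/scene2.png

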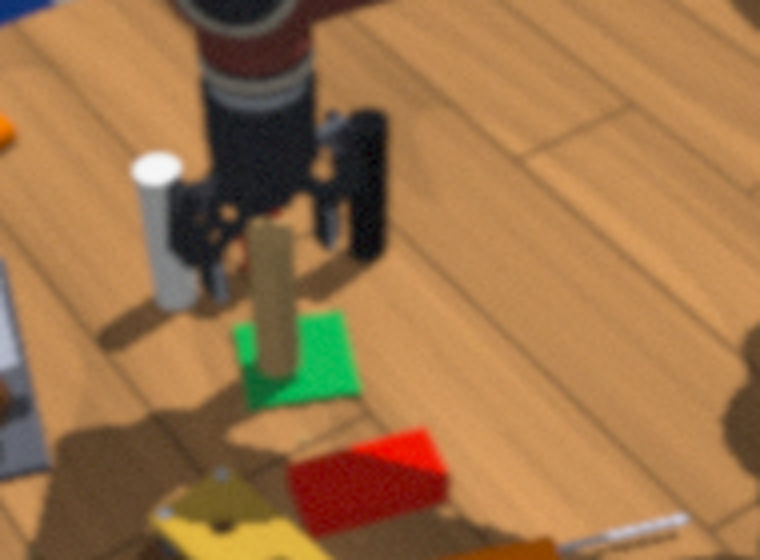

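The open fingers straddle the pale dowel: crop pads are at (215,270) and (330,225), with the dowel at (272,280). Closing now.

```bash
python3 -m handwheel '[[0.02,[0,0,0],[0,0,0]],[0.02,[0,0,0],[0,0,0]],[0.02,[0,0,0],[0,0,0]],[0.02,[0,0,0],[0,0,0]],[0.02,[0,0,0],[0,0,0]],[0.02,[0,0,0],[0,0,0]],[0.02,[0,0,0],[0,0,0]],[0.02,[0,0,0],[0,0,0]]]' 60;  python3 -m handwheel '[[0.02,[0,0,0],[0,0,0]],[0.02,[0,0,0],[0,0,0]]]'; python3 -c "
from h import *
rep()"
```

```text
t: 7.43
tool_pos: [0.4403, -0.2578, 0.0898]
tool_rot: [1.212, 1.206, -1.212]
contact_force: [0.2, -0.7, 3.1]
opening: 0.033
t: 7.6
tool_pos: [0.4403, -0.2578, 0.0898]
tool_rot: [1.212, 1.206, -1.212]
contact_force: [0.5, 0.3, 2.9]
opening: 0.033
t 7.6 tcp [ 0.4403 -0.2578  0.0898] F [0.5 0.3 2.9] T [-0.   -0.07 -0.02] open 0.033
axes [[0.001, -0.001, -1.0], [1.0, -0.004, 0.001], [-0.004, -1.0, 0.001]] q [-0.68 -0.09  2.    0.    1.23 -0.67]
```

```bash
python3 -m handwheel '[[0.02,[-0.01,0,0],[0,0,0]],[0.02,[-0.02,0,0],[0,0,0]],[0.02,[-0.03,0,0],[0,0,0]],[0.02,[-0.035,0,0],[0,0,0]],[0.02,[-0.02,0,0],[0,0,0]],[0.02,[0,0,0],[0,0,0]],[0.02,[0,0.011,-0.02],[0,0,0]],[0.02,[0,0.012,-0.035],[0,0,0]],[0.02,[0,0.012,-0.035],[0,0,0]],[0.02,[0,0.012,-0.035],[0,0,0]]]';  python3 -m handwheel '[[0.02,[0,0.013,-0.036],[0,0,0]],[0.02,[0,0.013,-0.036],[0,0,0]],[0.02,[0,0.013,-0.036],[0,0,0]],[0.02,[0,0.012,-0.036],[0,0,0]],[0.02,[0,0.012,-0.028],[0,0,0]],[0.02,[0,0.0,-0.018],[0,0,0]],[0.02,[0,0,0],[0,0,0]],[0.02,[0,0,0],[0,0,0]],[0.02,[0,0,0],[0,0,0]]]'; python3 - <<'E'
from h import *
rep(); print(to([.55,.0577,.2]))
im=ctrl.get_image('scene'); np.save('pics/s3.npy',im);cv2.imwrite('pics/scene3.png',cv2.resize(im[90:240,190:390],None,fx=4,fy=4,interpolation=cv2.INTER_CUBIC)[:,:,::-1])
E
```

```text
t: 8.43
tool_pos: [0.4866, -0.1312, 0.2025]
tool_rot: [1.213, 1.21, -1.215]
contact_force: [2.1, 0.3, -1.1]
opening: 0.0331
t: 9.18
tool_pos: [0.5504, 0.0564, 0.203]
tool_rot: [1.211, 1.208, -1.214]
contact_force: [0.2, -0.2, -1.2]
opening: 0.0332
t 9.18 tcp [0.5504 0.0564 0.203 ] F [ 0.2 -0.2 -1.2] T [-0.03 -0.07 -0.  ] open 0.0332
axes [[-0.002, -0.001, -1.0], [1.0, -0.004, -0.002], [-0.004, -1.0, 0.001]] q [-0.03 -0.1   1.81 -0.    1.43 -0.03]
[ 3.  -0.4 -1.3]
```

View pics/scene3.png

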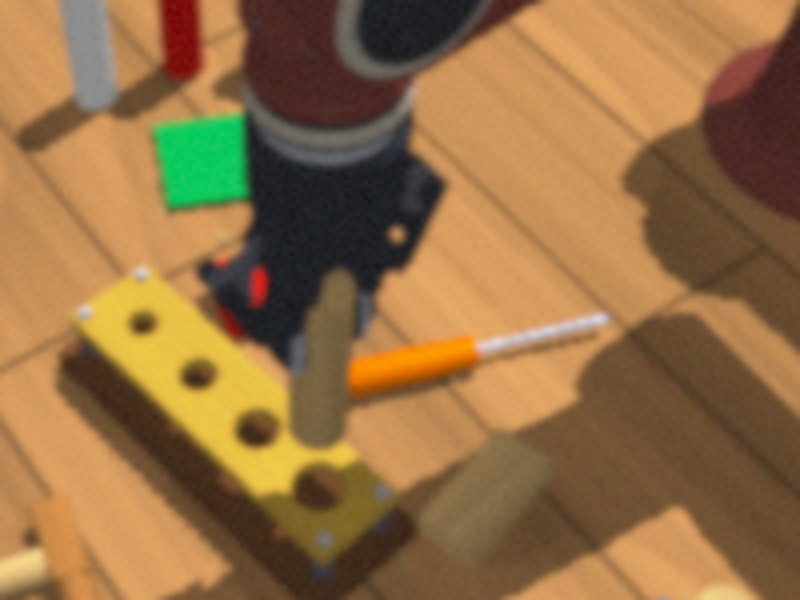

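```bash
cat >> h.py <<'E'
def overlay(im,name,cyls,box,k=6):
    u0,v0,w,h=box
    c=cv2.resize(im[v0:v0+h,u0:u0+w],None,fx=k,fy=k,interpolation=cv2.INTER_CUBIC)[:,:,::-1].copy()
    a=np.linspace(0,2*np.pi,49)
    for (x,y,z,D,col) in cyls:
        P=np.array([[x+D/2*np.cos(t),y+D/2*np.sin(t),z] for t in a]); uv=(proj('scene',P)+.5-[u0,v0])*k
        cv2.polylines(c,[uv.round().astype(int)],True,col,1,cv2.LINE_AA)
    cv2.imwrite(f'pics/{name}.png',c)
E
python3 - <<'E'
from h import *
from fit import ringpos
im=np.load('pics/s3.npy'); o,_=st(); p=o['tool_pos']
zf=p[2]-.0818
r=ringpos([.5624,-.0284,.0532,1.7137])
cy=[(p[0],p[1],zf,.033,(0,0,255)),(p[0],p[1],zf+.13,.033,(0,0,255))]+[(*q,d,(255,0,0)) for q,d in zip(r,(.036,.031,.026,.021))]
overlay(im,'ov3',cy,(205,140,100,90))
E
```

```text
(no output)
```

View pics/ov3.png

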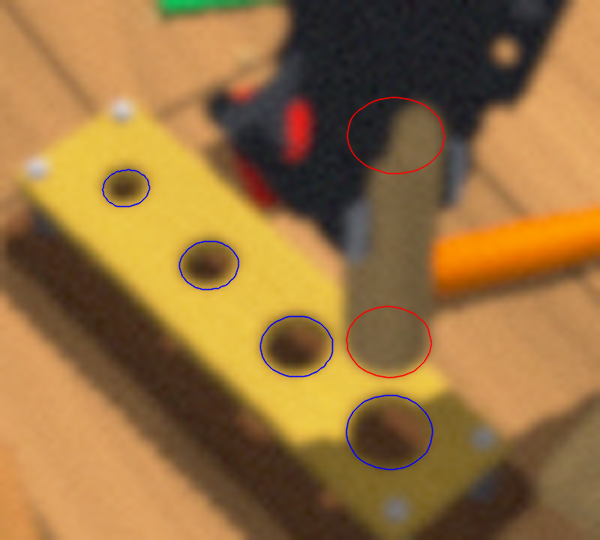

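```bash
python3 -m handwheel '[[0.02,[0.01,0,-0.0013],[0,0,0]],[0.02,[0.02,0,0],[0,0,0]],[0.02,[0.02,0,0],[0,0,0]],[0.02,[0.007,0,0],[0,0,0]],[0.02,[0,0,0],[0,0,0]],[0.02,[0,0,0],[0,0,0]],[0.02,[0,0,0],[0,0,0]],[0.02,[0,0,0],[0,0,0]]]'; python3 - <<'E'
from h import *
from fit import ringpos
rep(); o,_=st(); p=o['tool_pos']
print(to([.55,.0577,p[2]]), 'foot',p[2]-.0818)
im=ctrl.get_image('scene'); zf=p[2]-.0818
r=ringpos([.5624,-.0284,.0532,1.7137])
cy=[(p[0],p[1],zf,.030,(0,0,255)),(p[0],p[1],zf+.0015,.033,(0,0,255))]+[(*q,d,(255,0,0)) for q,d in zip(r,(.036,.031,.026,.021))]
overlay(im,'ov4',cy,(225,160,75,75),8)
E
```

```text
t: 9.9
tool_pos: [0.5522, 0.0581, 0.1489]
tool_rot: [1.214, 1.205, -1.211]
contact_force: [0.4, 0.9, 0.1]
opening: 0.0333
t 9.9 tcp [0.5522 0.0581 0.1489] F [0.4 0.9 0.1] T [-0.03 -0.02 -0.02] open 0.0333
axes [[0.003, -0.0, -1.0], [1.0, -0.004, 0.003], [-0.004, -1.0, 0.0]] q [-0.03 -0.05  1.86  0.    1.33 -0.02]
[-0.  -2.2  0.4] foot 0.06713905145991585
```

View pics/ov4.png

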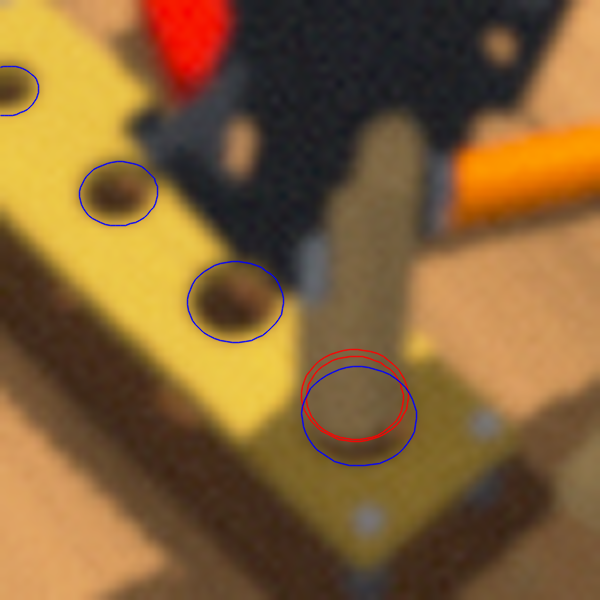

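```bash
python3 -m handwheel '[[0.02,[0,0,0],[0,0,0]],[0.02,[0,0,0],[0,0,0]],[0.02,[0,0,0],[0,0,0]]]'|sed -n 1,4p; python3 -m handwheel '[[0.02,[0,0,0],[0,0,0]],[0.02,[0,0,0],[0,0,0]],[0.02,[0,0,0],[0,0,0]]]'|sed -n 1,4p
```

```text
t: 10.2
tool_pos: [0.5514, 0.0583, 0.1477]
tool_rot: [1.212, 1.207, -1.212]
contact_force: [0.2, 0.0, -0.7]
t: 10.45
tool_pos: [0.5512, 0.0583, 0.1473]
tool_rot: [1.212, 1.207, -1.212]
contact_force: [0.9, -0.2, -0.7]
```

```bash
python3 -m handwheel '[[0.02,[0,-0.0012,0.0005],[0,0,0]],[0.02,[0.003,0,0],[0,0,0]],[0.02,[0.003,0,0],[0,0,0]],[0.02,[0.003,0,0],[0,0,0]],[0.02,[0.002,0,0],[0,0,0]],[0.02,[0.002,0,0],[0,0,0]],[0.02,[0,0,0],[0,0,0]]]'; python3 -m handwheel '[[0.02,[0.002,0,0],[0,0,0]],[0.02,[0.002,0,0],[0,0,0]],[0.02,[0.002,0,0],[0,0,0]],[0.02,[0,0,0],[0,0,0]]]'
```

```text
t: 11.03
tool_pos: [0.5497, 0.058, 0.1336]
tool_rot: [1.212, 1.208, -1.213]
contact_force: [-0.2, 1.4, -1.4]
opening: 0.0332
t: 11.37
tool_pos: [0.5498, 0.0579, 0.1278]
tool_rot: [1.212, 1.208, -1.213]
contact_force: [-0.2, 1.1, -1.8]
opening: 0.0335
```

```bash
python3 -m handwheel '[[0.02,[0.003,0,0],[0,0,0]],[0.02,[0.003,0,0],[0,0,0]],[0.02,[0.003,0,0],[0,0,0]],[0.02,[0.003,0,0],[0,0,0]],[0.02,[0.003,0,0],[0,0,0]],[0.02,[0.002,0,0],[0,0,0]],[0.02,[0,0,0],[0,0,0]],[0.02,[0,0,0],[0,0,0]]]'; python3 - <<'E'
from h import *
rep(); im=ctrl.get_image('scene'); cv2.imwrite('pics/s5.png',cv2.resize(im[150:250,200:300],None,fx=6,fy=6,interpolation=cv2.INTER_CUBIC)[:,:,::-1])
E
```

```text
t: 12.03
tool_pos: [0.5498, 0.0578, 0.1106]
tool_rot: [1.212, 1.208, -1.213]
contact_force: [0.1, 2.4, -2.6]
opening: 0.0333
t 12.03 tcp [0.5498 0.0578 0.1106] F [ 0.1  2.4 -2.6] T [0.48 0.03 0.04] open 0.0333
axes [[-0.001, 0.0, -1.0], [1.0, -0.004, -0.001], [-0.004, -1.0, -0.0]] q [-0.03 -0.01  1.89  0.    1.27 -0.03]
```

View pics/s5.png

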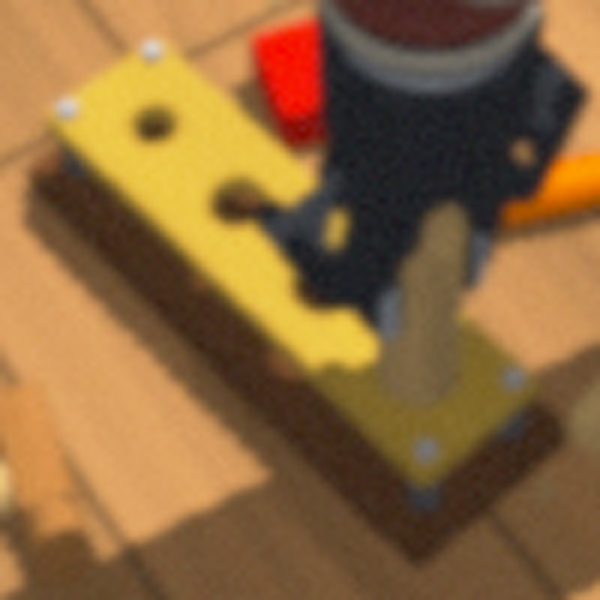

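```bash
python3 -m handwheel '[[0.02,[0,0,-0.001],[0,0,0]],[0.02,[0,0,0],[0,0,0]],[0.02,[0,0,0],[0,0,0]]]'; python3 -c "
from h import *
rep()"
```

```text
t: 12.33
tool_pos: [0.5501, 0.0585, 0.1115]
tool_rot: [1.212, 1.207, -1.212]
contact_force: [0.3, 1.1, -2.1]
opening: 0.0333
t 12.33 tcp [0.5501 0.0585 0.1115] F [ 0.3  1.1 -2.1] T [ 0.05  0.14 -0.07] open 0.0333
axes [[0.0, -0.001, -1.0], [1.0, -0.004, 0.0], [-0.004, -1.0, 0.001]] q [-0.03 -0.01  1.89 -0.    1.27 -0.02]
```

```bash
python3 -m handwheel '[[0.02,[-0.004,0,-0.0005],[0,0,0]],[0.02,[-0.008,0,0],[0,0,0]],[0.02,[-0.008,0,0],[0,0,0]],[0.02,[-0.01,0,0],[0,0,0]],[0.02,[-0.01,0,0],[0,0,0]],[0.02,[-0.01,0,0],[0,0,0]],[0.02,[0,0,0],[0,0,0]],[0.02,[0,0,0],[0,0,0]],[0.02,[0,0,0],[0,0,0]]]'; python3 - <<'E'
from h import *
from fit import ringpos
rep(); o,_=st(); p=o['tool_pos']
r=ringpos([.5624,-.0284,.0532,1.7137]); print(r[1]-r[0], to([p[0]+r[1][0]-r[0][0],p[1]+r[1][1]-r[0][1],p[2]]))
im=ctrl.get_image('scene'); zf=p[2]-.0818
cy=[(p[0],p[1],zf,.030,(0,0,255)),(p[0],p[1],zf+.0015,.033,(0,0,255))]+[(*q,d,(255,0,0)) for q,d in zip(r,(.036,.031,.026,.021))]
overlay(im,'ov6',cy,(205,150,90,90),6)
E
```

```text
t: 13.08
tool_pos: [0.5499, 0.0593, 0.1612]
tool_rot: [1.212, 1.207, -1.212]
contact_force: [0.7, -0.1, -1.8]
opening: 0.0333
t 13.08 tcp [0.5499 0.0593 0.1612] F [ 0.7 -0.1 -1.8] T [ 0.    0.03 -0.  ] open 0.0333
axes [[-0.0, -0.0, -1.0], [1.0, -0.004, -0.0], [-0.004, -1.0, 0.0]] q [-0.03 -0.06  1.85 -0.    1.36 -0.02]
[ 0.00826023 -0.05740878  0.        ] [-0.   8.5 57.4]
```

View pics/ov6.png

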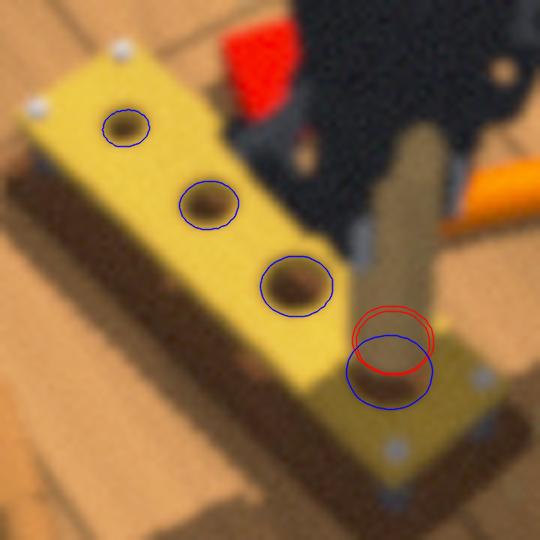

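```bash
python3 -m handwheel '[[0.02,[0,0.002,0.012],[0,0,0]],[0.02,[0,0.002,0.015],[0,0,0]],[0.02,[0,0.002,0.015],[0,0,0]],[0.02,[0.004,0.0024,0.0155],[0,0,0]],[0.02,[0.004,0,0],[0,0,0]],[0.02,[0.004,0,0],[0,0,0]],[0.02,[0,0,0],[0,0,0]],[0.02,[0,0,0],[0,0,0]],[0.02,[0,0,0],[0,0,0]],[0.02,[0,0,0],[0,0,0]]]'; python3 - <<'E'
from h import *
from fit import ringpos
rep(); o,_=st(); p=o['tool_pos']
r=ringpos([.5624,-.0284,.0532,1.7137]); print(to([.5499+.0083,.0593-.0574,p[2]]),to(np.r_[r[1][:2],p[2]]))
im=ctrl.get_image('scene'); zf=p[2]-.0818
cy=[(p[0],p[1],zf,.030,(0,0,255)),(p[0],p[1],zf+.0015,.033,(0,0,255))]+[(*q,d,(255,0,0)) for q,d in zip(r,(.036,.031,.026,.021))]
overlay(im,'ov7',cy,(205,150,90,90),6)
E
```

```text
t: 13.97
tool_pos: [0.5583, 0.0023, 0.1495]
tool_rot: [1.212, 1.207, -1.211]
contact_force: [0.2, 0.3, -1.3]
opening: 0.0332
t 13.97 tcp [0.5583 0.0023 0.1495] F [ 0.2  0.3 -1.3] T [-0.08  0.03  0.  ] open 0.0332
axes [[0.0, 0.0, -1.0], [1.0, -0.003, 0.0], [-0.003, -1.0, -0.0]] q [-0.13 -0.04  1.85  0.    1.34 -0.13]
[-0.  -0.1  0.4] [-0.  0.  2.]
```

View pics/ov7.png

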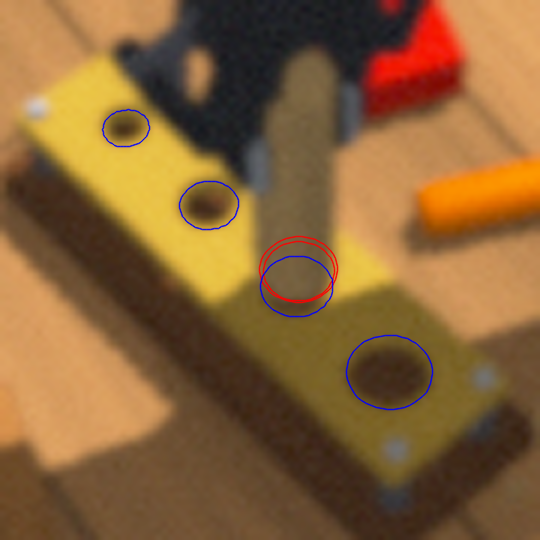

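```bash
python3 -m handwheel '[[0.02,[0.0025,0,0.0002],[0,0,0]],[0.02,[0.0025,0,0],[0,0,0]],[0.02,[0.0025,0,0],[0,0,0]],[0.02,[0.001,0,0],[0,0,0]],[0.02,[0,0,0],[0,0,0]],[0.02,[0,0,0],[0,0,0]]]'; python3 -m handwheel '[[0.02,[0.0005,0,0],[0,0,0]],[0.02,[0.0005,0,0],[0,0,0]],[0.02,[0.0005,0,0],[0,0,0]],[0.02,[0.0005,0,0],[0,0,0]]]'
```

```text
t: 14.52
tool_pos: [0.5581, 0.0016, 0.1406]
tool_rot: [1.212, 1.208, -1.213]
contact_force: [-0.5, 0.1, -1.1]
opening: 0.0331
t: 14.85
tool_pos: [0.5583, 0.0015, 0.1391]
tool_rot: [1.212, 1.207, -1.212]
contact_force: [-0.4, -0.0, 1.1]
opening: 0.0338
```

```bash
python3 -m handwheel '[[0.02,[0.0005,0,0],[0,0,0]],[0.02,[0.0005,0,0],[0,0,0]],[0.02,[0.0005,0,0],[0,0,0]],[0.02,[0.0005,0,0],[0,0,0]]]'
```

```text
t: 15.18
tool_pos: [0.5583, 0.0015, 0.137]
tool_rot: [1.212, 1.207, -1.212]
contact_force: [-0.5, -0.2, 1.4]
opening: 0.033
```

```bash
python3 -m handwheel '[[0.02,[0.0005,0,0],[0,0,0]],[0.02,[0.0005,0,0],[0,0,0]],[0.02,[0.0005,0,0],[0,0,0]],[0.02,[0.0005,0,0],[0,0,0]]]'
```

```text
t: 15.52
tool_pos: [0.5585, 0.0015, 0.1361]
tool_rot: [1.212, 1.207, -1.212]
contact_force: [-3.1, 0.4, 9.5]
opening: 0.0336
```

```bash
python3 -m handwheel '[[0.02,[0.0005,0,0],[0,0,0]],[0.02,[0.0005,0,0],[0,0,0]],[0.02,[0.0005,0,0],[0,0,0]],[0.02,[0.0005,0,0],[0,0,0]]]'
```

```text
t: 15.85
tool_pos: [0.5588, 0.0015, 0.1359]
tool_rot: [1.212, 1.207, -1.212]
contact_force: [-6.4, 0.4, 15.9]
opening: 0.0334
```

```bash
python3 -m handwheel '[[0.02,[-0.0007,-0.0002,0],[0,0,0]],[0.02,[-0.0007,-0.0002,0],[0,0,0]],[0.02,[0,0,0],[0,0,0]]]'; python3 -c "
from h import *
rep()"
```

```text
t: 16.1
tool_pos: [0.5584, 0.0015, 0.1361]
tool_rot: [1.213, 1.206, -1.211]
contact_force: [-2.5, 0.3, 7.7]
opening: 0.0336
t 16.1 tcp [0.5584 0.0015 0.1361] F [-2.5  0.3  7.7] T [0.04 0.67 0.01] open 0.0336
axes [[0.001, -0.0, -1.0], [1.0, -0.004, 0.001], [-0.004, -1.0, 0.0]] q [-0.13 -0.03  1.86  0.    1.31 -0.13]
```

```bash
python3 -m handwheel '[[0.02,[0.0002,-0.0004,0],[0,0,0]],[0.02,[0,0,0],[0,0,0]],[0.02,[0,0,0],[0,0,0]],[0.02,[0,0,0],[0,0,0]]]'
```

```text
t: 16.43
tool_pos: [0.5583, 0.0015, 0.136]
tool_rot: [1.213, 1.205, -1.211]
contact_force: [-1.9, -0.1, 7.8]
opening: 0.0331
```

```bash
python3 -m handwheel '[[0.02,[0.0002,-0.0001,0],[0,0,0]],[0.02,[0,0,0],[0,0,0]],[0.02,[0,0,0],[0,0,0]],[0.02,[0,0,0],[0,0,0]],[0.02,[0,0,0],[0,0,0]]]'; python3 -m handwheel '[[0.02,[0,0,0],[0,0,0]],[0.02,[0,0,0],[0,0,0]],[0.02,[0,0,0],[0,0,0]],[0.02,[0,0,0],[0,0,0]],[0.02,[0,0,0],[0,0,0]]]';python3 -m handwheel '[[0.02,[0,0,0],[0,0,0]],[0.02,[0,0,0],[0,0,0]],[0.02,[0,0,0],[0,0,0]],[0.02,[0,0,0],[0,0,0]],[0.02,[0,0,0],[0,0,0]]]';python3 -m handwheel '[[0.02,[0,0,0],[0,0,0]],[0.02,[0,0,0],[0,0,0]],[0.02,[0,0,0],[0,0,0]],[0.02,[0,0,0],[0,0,0]],[0.02,[0,0,0],[0,0,0]]]'; python3 - <<'E'
from h import *
rep(); im=ctrl.get_image('scene'); np.save('pics/s8.npy',im); cv2.imwrite('pics/s8.png',cv2.resize(im[150:250,200:300],None,fx=6,fy=6,interpolation=cv2.INTER_CUBIC)[:,:,::-1])
E
```

```text
t: 16.85
tool_pos: [0.5583, 0.0015, 0.136]
tool_rot: [1.213, 1.205, -1.21]
contact_force: [-3.5, 0.2, 9.4]
opening: 0.0336
t: 17.27
tool_pos: [0.5583, 0.0015, 0.136]
tool_rot: [1.213, 1.205, -1.211]
contact_force: [-2.4, -0.6, 8.8]
opening: 0.0335
t: 17.68
tool_pos: [0.5583, 0.0015, 0.136]
tool_rot: [1.213, 1.205, -1.211]
contact_force: [-2.6, 1.3, 9.0]
opening: 0.0331
t: 18.1
tool_pos: [0.5583, 0.0015, 0.1361]
tool_rot: [1.213, 1.205, -1.211]
contact_force: [-2.7, 0.5, 9.0]
opening: 0.0332
t 18.1 tcp [0.5583 0.0015 0.1361] F [-2.7  0.5  9. ] T [ 0.07  0.56 -0.  ] open 0.0332
axes [[0.002, -0.0, -1.0], [1.0, -0.004, 0.002], [-0.004, -1.0, 0.0]] q [-0.13 -0.03  1.86  0.    1.31 -0.13]
```

View pics/s8.png

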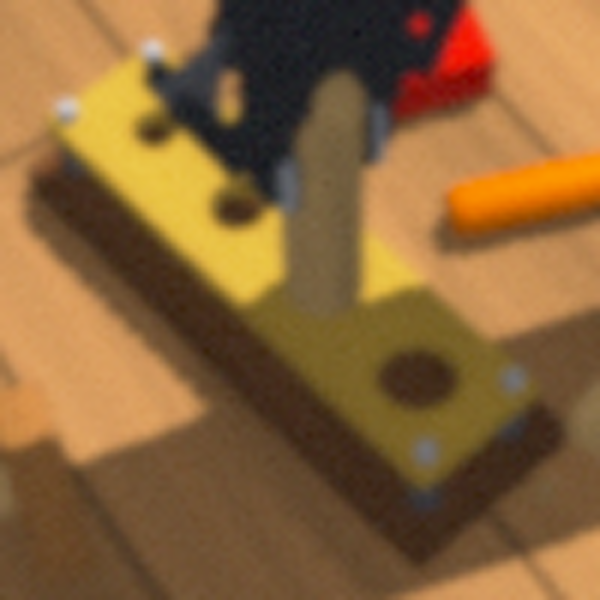

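```bash
python3 -m handwheel '[[0.02,[-0.003,0,0],[0,0,0]],[0.02,[-0.005,0,0],[0,0,0]],[0.02,[-0.008,0,0],[0,0,0]],[0.02,[-0.008,-0.002,-0.008],[0,0,0]],[0.02,[-0.003,-0.002,-0.014],[0,0,0]],[0.02,[0,-0.002,-0.014],[0,0,0]],[0.02,[0,-0.0015,-0.012],[0,0,0]],[0.02,[0,0,-0.0095],[0,0,0]],[0.02,[0,0,0],[0,0,0]],[0.02,[0,0,0],[0,0,0]]]'; python3 -m handwheel '[[0.02,[0,0,0],[0,0,0]],[0.02,[0,0,0],[0,0,0]]]'; python3 - <<'E'
from h import *
from fit import *
rep(); o,_=st(); p=o['tool_pos']
print(to([.5499,.0593,p[2]]))
im=ctrl.get_image('scene'); np.save('pics/s9.npy',im); zf=p[2]-.0818
r=ringpos([.5624,-.0284,.0502,1.7137])
cy=[(p[0],p[1]-.0012,zf,.030,(0,0,255)),(p[0],p[1]-.0012,zf+.0015,.033,(0,0,255))]+[(*q,d,(255,0,0)) for q,d in zip(r,(.036,.031,.026,.021))]
overlay(im,'ov9',cy,(205,150,90,90),6)
a=holes('scene',np.load('pics/scene0.npy'),B['scene'])[0]; b=holes('scene',im,B['scene'])[0]
print([np.round(x[1],1).tolist() for x in a]);print([np.round(x[1],1).tolist() for x in b])
print(proj('scene',ringpos([.5624,-.0284,.0532,1.7137]))-proj('scene',ringpos([.5624,-.0284,.0502,1.7137])))
E
```

```text
t: 18.98
tool_pos: [0.5498, 0.0598, 0.1606]
tool_rot: [1.211, 1.208, -1.212]
contact_force: [0.5, 0.2, -1.0]
opening: 0.0334
t: 19.15
tool_pos: [0.55, 0.0587, 0.1606]
tool_rot: [1.212, 1.207, -1.213]
contact_force: [-0.2, -0.0, -1.0]
opening: 0.0334
t 19.15 tcp [0.55   0.0587 0.1606] F [-0.2 -0.  -1. ] T [-0.01 -0.01 -0.03] open 0.0334
axes [[-0.0, -0.0, -1.0], [1.0, -0.005, -0.0], [-0.005, -1.0, 0.0]] q [-0.03 -0.06  1.85 -0.    1.36 -0.02]
[-0.  -0.1 -0.6]
[[269.3, 211.5], [253.9, 197.1], [239.2, 183.6], [270.6, 224.4], [225.2, 170.7]]
[[253.9, 197.9], [239.2, 184.4], [270.6, 224.8], [225.5, 171.4]]
[[ 0.0211258  -0.60122788]
 [-0.02197489 -0.62407341]
 [-0.06055968 -0.64365041]
 [-0.0951495  -0.66036985]]
```

View pics/ov9.png

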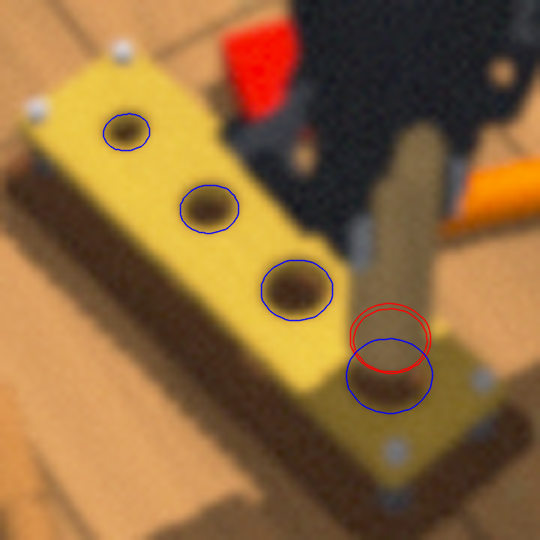

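The bar has dropped about 3.7 mm evenly: rings 2 to 4 each moved about 0.8 px. That matches the travel I felt before it went hard, so it is bedded. Now lowering into ring 1.

```bash
python3 -m handwheel '[[0.02,[0.005,0,-0.0006],[0,0,0]],[0.02,[0.008,0,0],[0,0,0]],[0.02,[0.006,0,0],[0,0,0]],[0.02,[0.003,0,0],[0,0,0]],[0.02,[0.003,0,0],[0,0,0]],[0.02,[0.003,0,0],[0,0,0]],[0.02,[0.003,0,0],[0,0,0]],[0.02,[0,0,0],[0,0,0]]]'; python3 -c "
from h import *
rep()"
```

```text
t: 19.87
tool_pos: [0.5497, 0.0597, 0.1291]
tool_rot: [1.212, 1.208, -1.213]
contact_force: [0.2, 0.4, -0.9]
opening: 0.0337
t 19.87 tcp [0.5497 0.0597 0.1291] F [ 0.2  0.4 -0.9] T [ 0.02 -0.01  0.04] open 0.0337
axes [[-0.001, 0.0, -1.0], [1.0, -0.004, -0.001], [-0.004, -1.0, -0.0]] q [-0.03 -0.03  1.87 -0.    1.3  -0.02]
```

```bash
python3 -m handwheel '[[0.02,[0.003,0,0],[0,0,0]],[0.02,[0.003,0,0],[0,0,0]],[0.02,[0.003,0,0],[0,0,0]],[0.02,[0.003,0,0],[0,0,0]],[0.02,[0.003,0,0],[0,0,0]],[0.02,[0.003,0,0],[0,0,0]],[0.02,[0.002,0,0],[0,0,0]],[0.02,[0,0,0],[0,0,0]],[0.02,[0,0,0],[0,0,0]]]'; python3 -m handwheel '[[0.02,[0.002,0,0],[0,0,0]],[0.02,[0.002,0,0],[0,0,0]],[0.02,[0.002,0,0],[0,0,0]],[0.02,[0,0,0],[0,0,0]]]'; python3 -c "
from h import *
rep()"
```

```text
t: 20.62
tool_pos: [0.5499, 0.0597, 0.1095]
tool_rot: [1.212, 1.208, -1.213]
contact_force: [-1.1, -0.5, -1.2]
opening: 0.0334
t: 20.95
tool_pos: [0.5499, 0.0597, 0.1033]
tool_rot: [1.212, 1.207, -1.212]
contact_force: [-0.4, -0.3, -1.6]
opening: 0.033
t 20.95 tcp [0.5499 0.0597 0.1033] F [-0.4 -0.3 -1.6] T [-0.15 -0.01  0.  ] open 0.033
axes [[-0.0, 0.0, -1.0], [1.0, -0.004, -0.0], [-0.004, -1.0, -0.0]] q [-0.03 -0.    1.89  0.    1.25 -0.02]
```

Foot at about 21 mm. Small steps from here to the base.

```bash
python3 -m handwheel '[[0.02,[0.0005,0,0],[0,0,0]],[0.02,[0.0005,0,0],[0,0,0]],[0.02,[0.0005,0,0],[0,0,0]],[0.02,[0.0005,0,0],[0,0,0]],[0.02,[0.0005,0,0],[0,0,0]],[0.02,[0.0005,0,0],[0,0,0]]]'; python3 -m handwheel '[[0.02,[0.0005,0,0],[0,0,0]],[0.02,[0.0005,0,0],[0,0,0]],[0.02,[0.0005,0,0],[0,0,0]]]'
```

```text
t: 21.45
tool_pos: [0.5501, 0.0597, 0.1008]
tool_rot: [1.212, 1.207, -1.212]
contact_force: [-1.0, -0.2, -0.8]
opening: 0.0329
t: 21.7
tool_pos: [0.5501, 0.0597, 0.0994]
tool_rot: [1.212, 1.207, -1.212]
contact_force: [-1.2, -1.4, 3.3]
opening: 0.0332
```

```bash
python3 -m handwheel '[[0.02,[0.0005,0,0],[0,0,0]],[0.02,[0.0005,0,0],[0,0,0]],[0.02,[0.0005,0,0],[0,0,0]]]'
```

```text
t: 21.95
tool_pos: [0.5503, 0.0597, 0.0993]
tool_rot: [1.212, 1.207, -1.212]
contact_force: [-4.9, -1.9, 9.0]
opening: 0.0331
```

```bash
python3 -m handwheel '[[0.02,[-0.0006,0,0],[0,0,0]],[0.02,[-0.0006,0,0],[0,0,0]],[0.02,[0,0,0],[0,0,0]],[0.02,[0,0,0],[0,0,0]]]'; python3 - <<'E'
from h import *
rep(); im=ctrl.get_image('scene'); cv2.imwrite('pics/s10.png',cv2.resize(im[150:250,200:300],None,fx=6,fy=6,interpolation=cv2.INTER_CUBIC)[:,:,::-1])
E
```

```text
t: 22.28
tool_pos: [0.5502, 0.0597, 0.0994]
tool_rot: [1.212, 1.207, -1.212]
contact_force: [-2.6, -1.9, 4.1]
opening: 0.0335
t 22.28 tcp [0.5502 0.0597 0.0994] F [-2.6 -1.9  4.1] T [-0.21  0.54 -0.05] open 0.0335
axes [[0.0, -0.0, -1.0], [1.0, -0.004, 0.0], [-0.004, -1.0, 0.0]] q [-0.03  0.    1.89 -0.    1.25 -0.02]
```

View pics/s10.png

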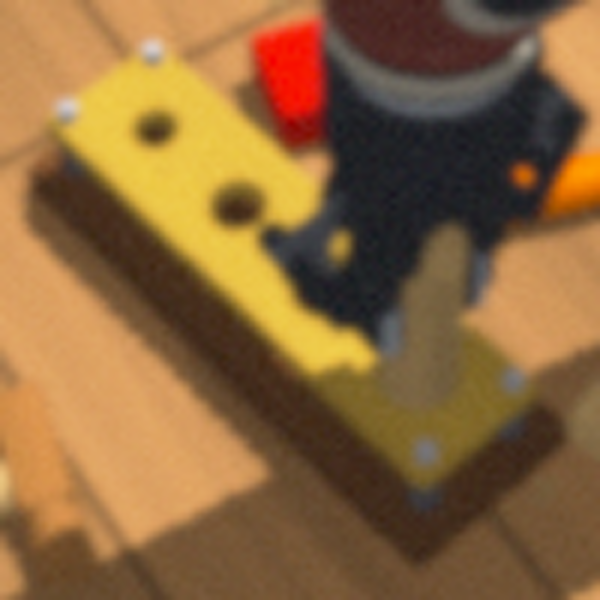

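```bash
python3 -m handwheel '[[0.02,[-0.0005,-0.0003,0.0003],[0,0,0]],[0.02,[0,0,0],[0,0,0]],[0.02,[0,0,0],[0,0,0]]]'; python3 -m handwheel '[[0.04,[0,0,0],[0,0,0]],[0.05,[0,0,0],[0,0,0]],[0.06,[0,0,0],[0,0,0]],[0.07,[0,0,0],[0,0,0]],[0.08,[0,0,0],[0,0,0]],[0.08,[0,0,0],[0,0,0]],[0.08,[0,0,0],[0,0,0]]]';python3 - <<'E'
from h import *
rep(); im=ctrl.get_image('scene'); cv2.imwrite('pics/s11.png',cv2.resize(im[150:250,200:300],None,fx=6,fy=6,interpolation=cv2.INTER_CUBIC)[:,:,::-1])
E
```

```text
t: 22.58
tool_pos: [0.55, 0.0595, 0.0994]
tool_rot: [1.213, 1.207, -1.211]
contact_force: [1.2, -0.5, 1.4]
opening: 0.0329
t: 23.17
tool_pos: [0.5497, 0.0594, 0.0995]
tool_rot: [1.212, 1.207, -1.212]
contact_force: [0.8, 0.9, 0.4]
opening: 0.08
t 23.17 tcp [0.5497 0.0594 0.0995] F [0.8 0.9 0.4] T [0.02 0.08 0.03] open 0.08
axes [[0.0, 0.0, -1.0], [1.0, -0.004, 0.0], [-0.004, -1.0, -0.0]] q [-0.03  0.    1.89  0.    1.25 -0.02]
```

View pics/s11.png

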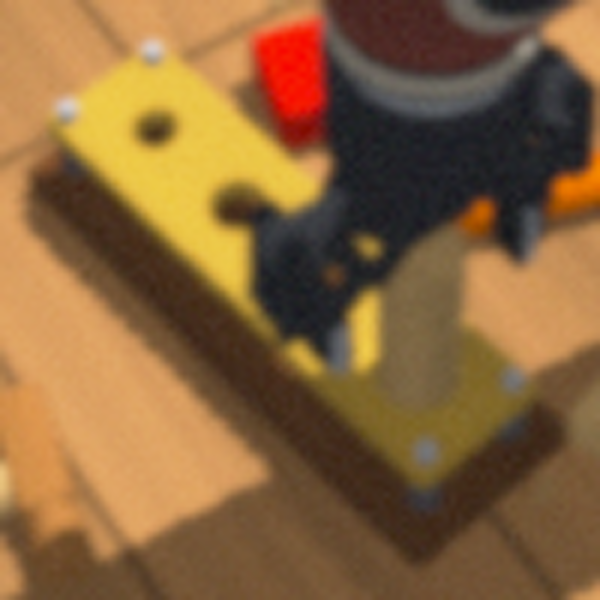

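```bash
python3 -m handwheel '[[0.08,[-0.01,0,0],[0,0,0]],[0.08,[-0.02,0,0],[0,0,0]],[0.08,[-0.03,0,0],[0,0,0]],[0.08,[-0.035,0,0],[0,0,0]],[0.08,[-0.035,0,0],[0,0,0]],[0.08,[-0.02,0,0],[0,0,0]],[0.08,[0,-0.02,0],[0,0,0]],[0.08,[0,-0.03,0],[0,0,0]],[0.08,[0,-0.03,0],[0,0,0]],[0.08,[0,-0.03,0],[0,0,0]]]'; python3 -m handwheel '[[0.08,[0,-0.02,0.02],[0,0,0]],[0.08,[0,-0.01,0.03],[0,0,0]],[0.08,[0,0,0.03],[0,0,0]],[0.08,[0,0,0.03],[0,0,0]],[0.08,[0,0,0.03],[0,0,0]],[0.08,[0,0,0.03],[0,0,0]],[0.08,[0,0,0.03],[0,0,0]],[0.08,[0,0,0],[0,0,0]],[0.08,[0,0,0],[0,0,0]],[0.08,[0,0,0],[0,0,0]]]'; python3 - <<'E'
from h import *
from fit import ringpos
rep()
im=ctrl.get_image('scene'); np.save('pics/s12.npy',im); cv2.imwrite('pics/s12.png',cv2.resize(im,(800,600),interpolation=cv2.INTER_CUBIC)[:,:,::-1])
im=ctrl.get_image('top'); np.save('pics/t12.npy',im); cv2.imwrite('pics/t12.png',cv2.resize(im,(800,600),interpolation=cv2.INTER_CUBIC)[:,:,::-1])
E
```

```text
t: 24.05
tool_pos: [0.4387, 0.0599, 0.2504]
tool_rot: [1.213, 1.207, -1.212]
contact_force: [-0.6, -0.6, -0.6]
opening: 0.0802
t: 24.88
tool_pos: [0.4089, -0.1397, 0.25]
tool_rot: [1.213, 1.207, -1.212]
contact_force: [-0.2, -0.3, -0.9]
opening: 0.0802
t 24.88 tcp [ 0.4089 -0.1397  0.25  ] F [-0.2 -0.3 -0.9] T [ 0.   -0.    0.02] open 0.0802
axes [[0.001, 0.0, -1.0], [1.0, -0.004, 0.001], [-0.004, -1.0, -0.0]] q [-0.5  -0.45  2.01  0.    1.58 -0.5 ]
```

View pics/s12.png

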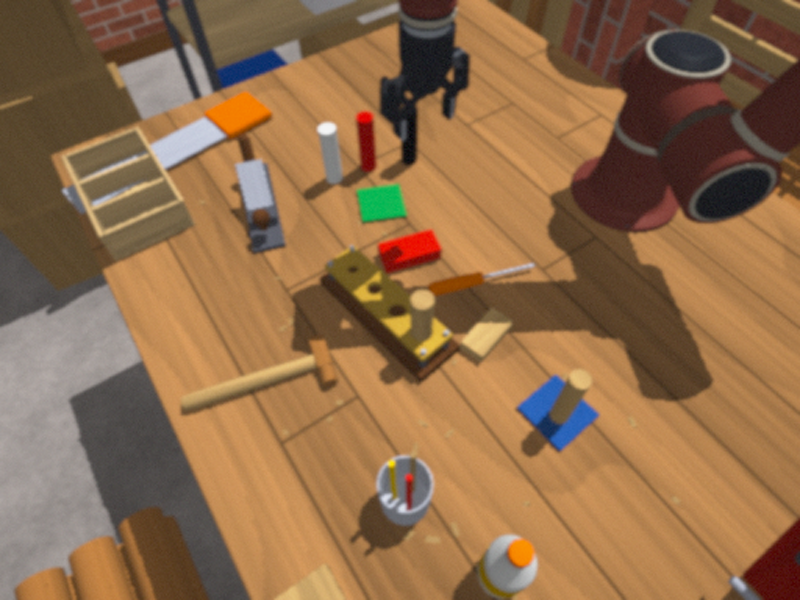

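View pics/t12.png

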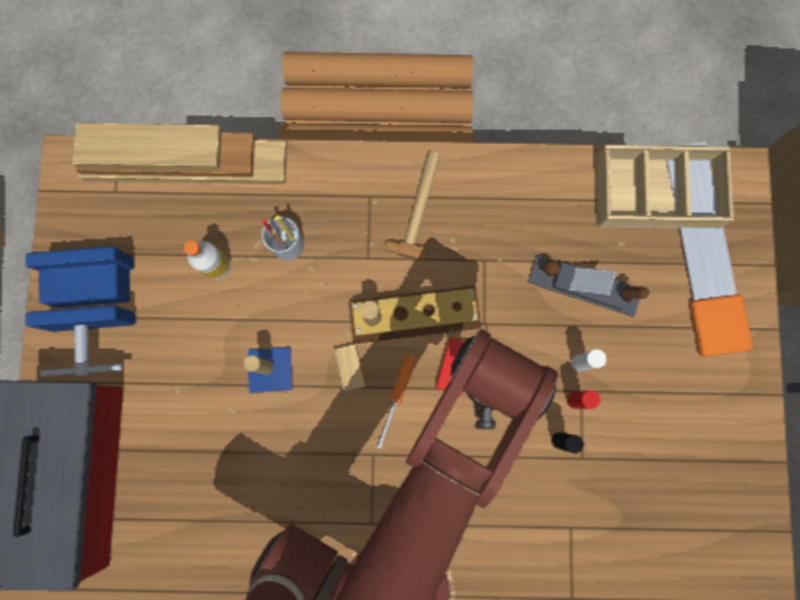

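```bash
python3 - <<'E'
from h import *
print(tri([270,191],[236.8,199.7]))
im=np.load('pics/s12.npy'); z=.0176
overlay(im,'ov12',[(.5499,.0582,z+.13,.033,(0,0,255)),(.5500,.0577,.0495,.036,(255,0,0))],(205,150,90,90),6)
E
```

```text
(array([0.546947  , 0.05550625, 0.14020433]), np.float64(0.0024681472148476514))
```

View pics/ov12.png

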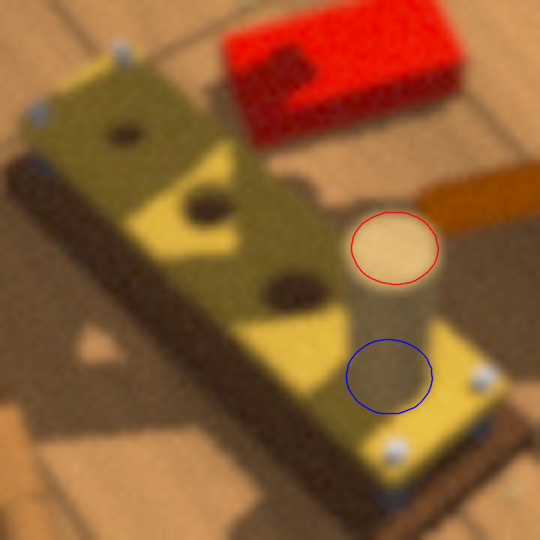

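The top face of the dowel matches the overlay for a foot at 17.6 mm, and the dowel stands upright in ring 1, on the base. Handing in.

```bash
python3 -c "
from h import *
rep(); print(ctrl.finish_job())"
```

```text
t 24.98 tcp [ 0.409  -0.1391  0.2498] F [-0.   0.3  0.1] T [-0.   -0.02  0.03] open 0.08
axes [[0.0, 0.0, -1.0], [1.0, -0.003, 0.0], [-0.003, -1.0, -0.0]] q [-0.5  -0.45  2.01  0.    1.57 -0.5 ]
the job is handed in; nothing more can be done
None
```

The dowel on the green pad (about 33 mm by the finger opening) passes ring 1 and is stopped by ring 2. It now stands upright in ring 1, and the job was handed in at 25 s.

- **Ring 1:** the foot went through to about 29 mm above the bench, below the brass, and was drawn out. The bore pushed it sideways with about 2.4 N, and I eased that off before withdrawing.
- **Ring 2:** it stopped the dowel. The bar slid down about 3 mm at roughly 2–3 N and then went hard. I overshot briefly to about 17 N (limit 40 N), then held about 9–10 N for more than 1.2 s. About 2.5 N of sideways force remained during that hold. The pictures show rings 2 to 4 sank evenly by about 3.7 mm, so the bar is bedded.
- **Placing:** I lowered it slowly until it met the base, with the foot at about 17.6 mm (the base is 12–18 mm), eased off to about 1–2 N, then let go and backed away.

**Last checks:** the top of the dowel matches the outline expected for a foot on the base, and the other dowel and everything else I can see are where they were. One rough estimate from hand-read pixels put the dowel's top at 140 mm instead of 148 mm. I trusted the outline and the contact reading instead.

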